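Turn the wrong stock tags on the bin board

TASK

Each blue bin on the stock board has a hinged tag in front of it that lies with either its green or its red face up. With a fingertip, gently push over just the tags that are wrong, so that only the bins heaped full of parts show green and the empty or nearly empty ones show red, every tag lying fully over. Do not pick up or carry anything, do not tip the tags that are already right, and leave the things standing around where they are.

Things in the scene. Friction and masses are not known exactly. Their poses are not given: they have to be found in the camera images.
- board: Fixed grey stock board, a plate 360 x 500 x 12 mm lying on the bench (its top 12 mm above the bench). Origin on its underside, below the middle of the line of tag hinges; x points away from the bins across the tags, y along the row. Four bays stand side by side on it, 110 mm apart along y, in any order.
- bay_full_a: One bay: a fixed blue open bin and its own hinged tag. The bin is FULL: heaped with white plugs to about 66 mm above the bay's origin. Origin on the board's top, under the middle of the tag's hinge; x points from bin to tag, y along the hinge, z up. The bin, 110 (x) x 90 (y) x 50 mm, spans x = -220 to -110 mm; the hinge posts are 22 mm tall at y = -26 and 26 mm.
- bay_full_b: One bay: a fixed blue open bin and its own hinged tag. The bin is FULL: heaped with white plugs to about 66 mm above the bay's origin. Origin on the board's top, under the middle of the tag's hinge; x points from bin to tag, y along the hinge, z up. The bin, 110 (x) x 90 (y) x 50 mm, spans x = -220 to -110 mm; the hinge posts are 22 mm tall at y = -26 and 26 mm.
- bay_empty_a: One bay: a fixed blue open bin and its own hinged tag. The bin is EMPTY: bare floor. Origin on the board's top, under the middle of the tag's hinge; x points from bin to tag, y along the hinge, z up. The bin, 110 (x) x 90 (y) x 50 mm, spans x = -220 to -110 mm; the hinge posts are 22 mm tall at y = -26 and 26 mm.
- bay_empty_b: One bay: a fixed blue open bin and its own hinged tag. The bin is NEARLY EMPTY: two white plugs left on its floor; counts as not full. Origin on the board's top, under the middle of the tag's hinge; x points from bin to tag, y along the hinge, z up. The bin, 110 (x) x 90 (y) x 50 mm, spans x = -220 to -110 mm; the hinge posts are 22 mm tall at y = -26 and 26 mm.
- tag_full_a (a joint): Hinge of that bay's tag, free-swinging, level, along the bay's y, 18 mm above its origin. In rad: 0 = fallen toward the bin (bay -x), RED face up; 2.14 = fallen away from the bin (bay +x), GREEN face up; upright at 1.07, and past upright it falls over by itself. At both ends the tag rests 0.50 rad above level, its free edge 46 mm out from the hinge and 43 mm above the board.
- tag_full_a_edge (a point): Middle of the free edge of that bay's tag, a plastic plate 52 mm long from its hinge, 40 mm wide, 4 mm thick, about 30 g, of slick low-friction plastic, one face red, the other green. Moves with the tag. A fingertip set down beyond this edge and moved across pushes the tag up and over.
- tag_full_b (a joint): Hinge of that bay's tag, free-swinging, level, along the bay's y, 18 mm above its origin. In rad: 0 = fallen toward the bin (bay -x), RED face up; 2.14 = fallen away from the bin (bay +x), GREEN face up; upright at 1.07, and past upright it falls over by itself. At both ends the tag rests 0.50 rad above level, its free edge 46 mm out from the hinge and 43 mm above the board.
- tag_full_b_edge (a point): Middle of the free edge of that bay's tag, a plastic plate 52 mm long from its hinge, 40 mm wide, 4 mm thick, about 30 g, of slick low-friction plastic, one face red, the other green. Moves with the tag. A fingertip set down beyond this edge and moved across pushes the tag up and over.
- tag_empty_a (a joint): Hinge of that bay's tag, free-swinging, level, along the bay's y, 18 mm above its origin. In rad: 0 = fallen toward the bin (bay -x), RED face up; 2.14 = fallen away from the bin (bay +x), GREEN face up; upright at 1.07, and past upright it falls over by itself. At both ends the tag rests 0.50 rad above level, its free edge 46 mm out from the hinge and 43 mm above the board.
- tag_empty_a_edge (a point): Middle of the free edge of that bay's tag, a plastic plate 52 mm long from its hinge, 40 mm wide, 4 mm thick, about 30 g, of slick low-friction plastic, one face red, the other green. Moves with the tag. A fingertip set down beyond this edge and moved across pushes the tag up and over.
- tag_empty_b (a joint): Hinge of that bay's tag, free-swinging, level, along the bay's y, 18 mm above its origin. In rad: 0 = fallen toward the bin (bay -x), RED face up; 2.14 = fallen away from the bin (bay +x), GREEN face up; upright at 1.07, and past upright it falls over by itself. At both ends the tag rests 0.50 rad above level, its free edge 46 mm out from the hinge and 43 mm above the board.
- tag_empty_b_edge (a point): Middle of the free edge of that bay's tag, a plastic plate 52 mm long from its hinge, 40 mm wide, 4 mm thick, about 30 g, of slick low-friction plastic, one face red, the other green. Moves with the tag. A fingertip set down beyond this edge and moved across pushes the tag up and over.
- plug: Loose white plastic plug standing on the board in the gap between two bays, on the tags' green side, 26 mm across, 32 mm tall; origin at the centre of its underside. Stays where it is.
- die_pin: Loose steel pin standing on the board in the gap between two bays, between the tags and the bins, 22 mm across, 34 mm tall; origin at the centre of its underside. Stays where it is.
- reel_1: Loose clear plastic reel on the cardboard sheet, 120 mm across, 55 mm tall; origin at the centre of its underside. Stays where it is.
- reel_2: A second reel like the first. Stays where it is.
- tub: Loose white plastic tub, 110 mm across, 80 mm tall; origin at the centre of its underside. Stays where it is.
- driver: Loose screwdriver lying on the bench. Stays where it is.

How it is judged:
At the end, for the whole second after the job is handed in: The tags of both full bins lie green face up (joint above 1.99 rad) and those of the empty and the nearly empty bin red face up (below 0.15 rad), all at rest (under 0.2 rad/s); every loose thing is within 20 mm of where it started (value of joint each of tag_full_a, tag_full_b above 1.99 rad and velocity of joint tag_full_a between -0.2 and 0.2 rad/s and velocity of joint tag_full_b between -0.2 and 0.2 rad/s and value of joint each of tag_empty_a, tag_empty_b below 0.15 rad and velocity of joint tag_empty_a between -0.2 and 0.2 rad/s and velocity of joint tag_empty_b between -0.2 and 0.2 rad/s and distance of each of plug, die_pin, reel_1, reel_2, tub, driver from where it was at the start of the episode below 0.02 m); the robot touches nothing.
It fails at once if a tag that was already right was tipped past upright (value of joint tag_full_b below 1.07 rad or value of joint tag_empty_b above 1.07 rad).
It fails at once if a loose thing was lifted, carried or pushed 20 mm away or more (distance of any of plug, die_pin, reel_1, reel_2, tub, driver from where it was at the start of the episode above 0.02 m).
It fails at once if a tag, hinge or bin was rammed or clamped with more than 40 N (contact force between any of the arm, the fingers and bay_full_a above 40 N or contact force between any of the arm, the fingers and bay_full_b above 40 N or contact force between any of the arm, the fingers and bay_empty_a above 40 N or contact force between any of the arm, the fingers and bay_empty_b above 40 N).
It also fails if it takes over 40 s, if anything falls off the work surface, if the arm or the gripper's body presses on something with over 40 N, if the wrist force passes 120 N, or if a joint passes its speed limit or range.

ROBOT

A 7-joint arm with a two-finger parallel gripper is mounted at the origin on the work surface. World frame = base frame: x ahead of the robot, y to its left, z up, the work surface at z = 0. Lengths are in m, angles in rad, forces in N, time in s.
With the tool pointing down it reaches from about 0.4 to 0.85 m from the base axis. Payload 6.9 kg.
Tool frame: the origin (TCP) lies midway between the tips of the shut fingers; the grasp point (between the pads) lies behind it (ctrl.pinch_z is the z of the grasp point in the tool frame, in m); z points along the fingers, y is the direction in which the jaws open and shut (so a half turn about z gives the same grasp; the last joint's range is limited). The gripper opens to 85 mm and grips with 20 to 120 N. Pads are 22 mm wide; open, the fingers measure 114 mm over their backs; the gripper's body (76 mm by 85 mm) begins 54 mm behind the grasp point. The pads swing forward as they close: fully open they stand 13 mm farther back than shut.
Start: joints at [1.371, 0.507, -0.238, 1.5, 0.126, 1.149, -0.155], TCP at [0.188, -0.596, 0.231] pointing down, gripper open.
Joint ranges: [-3.08, 3.08], [-0.24, 2.05], [-1.43, 1.35], [0, 2.5], [-1.52, 4.66], [0.17, 1.96], [-2.89, 2.89]. Speed limits (rad/s): [2.39, 2.39, 3.14, 3.14, 3.14, 3.14, 3.14].

INTERFACE

Orientations are given as a unit quaternion [w, x, y, z].
In Python, from station import ctrl, get_state, vision, ticket, models gives the robot as it stands. Calls block until the motion is done:
- ctrl.movep(position, orientation): joint-space move of the TCP to a pose.
- ctrl.movel(position, frame=None, max_speed=0.15): straight line of the TCP; frame=None keeps the orientation; max_speed is the mean speed in m/s.
- ctrl.set_joints(angles): joint-space move.
- ctrl.ungrasp() and ctrl.close_gripper(force=None): open the fingers fully, or close them until they stop; force is the grip in N (None keeps the last).
- ctrl.pause(seconds).
- ctrl.ik(position, orientation): joint angles nearest the present ones, or None.
- get_state(): the state.
- vision.grab_frame(name): name is "scene" or "top"; returns (picture, depth): 480x640x3 uint8, blue, green, red; 480x640 float32, m along the optical axis (not along the pixel's ray), 0 where there is no reading.
- vision.camera_info(name): a dict with "mtx" (3x3 intrinsics, pixels), "R" (3x3) and "t" (3): a world point X has camera coordinates R X + t. Camera axes: x right, y down, z forward; pixel columns grow to the right and rows downward; lengths in m; the calibration is good to about 2 mm. A picture is of the moment at which its call begins. camera_info takes no time and is no camera call.
A pose or a line that the arm cannot do raises ctrl.Unreachable and nothing moves.
- ticket.close_job(): hands the job in, once; it reports no verdict.
Trained networks look in the newest picture that a camera, given by its name, has taken for a name from the list of things; names that differ only in an ending like _2 or _b are one class to them, and where a whole thing is asked for, a point or a joint stands for the part that bears it (a point fixed in the world has none). Each returns a list of dicts, best first, with "p" (0 to 1); they miss things now and then, are a little off and sometimes report something else, mostly with a low value. They report only what shows in the picture. A call takes as long as a camera call.
- models.recognise(camera, target): "point" ([column, row] in pixels, amid what is visible of it).
- models.masks_of(camera, target): "mask" (480x640 bool, what is visible of it) and "point" ([column, row] in pixels, amid what is visible of it).
The state is a dict: "time": time; "qpos": joint angles; "qd": joint speeds; "tau": joint torques, N m; "tcp_pos": TCP position; "eef_rot": TCP orientation; "contact_force": force on the tool from outside, world axes, zero at the start; "wrist_torque": the same for the moment, N m; "width": finger opening in m.
Only numpy, scipy, OpenCV 4.12 (cv2) and the standard library are available. Lean on these libraries where they do the work, as an engineer would, in place of code of your own. Each camera call takes 0.05 s, during which the arm holds its last target.

## Working session

There is one attempt and no reset: what is moved stays moved. The work goes in short steps, each a Python script; the robot and the scene stay as the last script left them, time stands still between calls to the robot, and variables do not carry over. Pictures are saved under pics/ and viewed, and the job is handed in when it is done.

```bash
ls; mkdir -p pics; python3 - <<'E'
from station import ctrl, get_state, vision, ticket, models
import cv2
s=get_state();print(s['time'],s['tcp_pos'],s['eef_rot'],s['width'],ctrl.pinch_z)
for n in('scene','top'):
    p,d=vision.grab_frame(n);cv2.imwrite(f'pics/{n}0.png',p)
    c=vision.camera_info(n);print(n,c)
E
```

```text
pics
0.0 [ 0.18792779 -0.59556411  0.23043523] [-8.68326946e-04  9.88332209e-01  1.52311090e-01 -1.48712156e-04] 0.08517368577494253 -0.0187
scene {'mtx': array([[499.54028324,   0.        , 316.41789428],
       [  0.        , 499.54028324, 241.26995581],
       [  0.        ,   0.        ,   1.        ]]), 'R': array([[-0.75246322,  0.65840669,  0.01731262],
       [ 0.44433103,  0.52685799, -0.72456235],
       [-0.48617799, -0.53751399, -0.68899178]]), 't': array([ 0.41003536, -0.17571829,  1.44921476])}
top {'mtx': array([[578.98901337,   0.        , 317.25991755],
       [  0.        , 578.98901337, 238.52633952],
       [  0.        ,   0.        ,   1.        ]]), 'R': array([[-0.02133269, -0.99975865,  0.00524992],
       [-0.99091251,  0.02044581, -0.13294499],
       [ 0.13280556, -0.00803828, -0.99110951]]), 't': array([-0.01674335,  0.53016675,  1.45049143])}
```

View pics/top0.png

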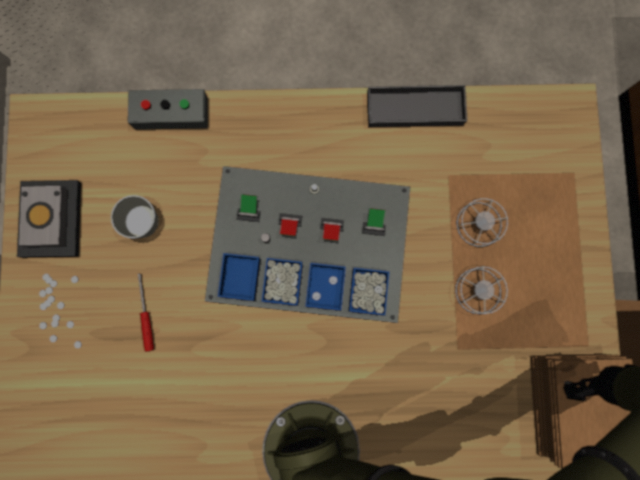

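View pics/scene0.png

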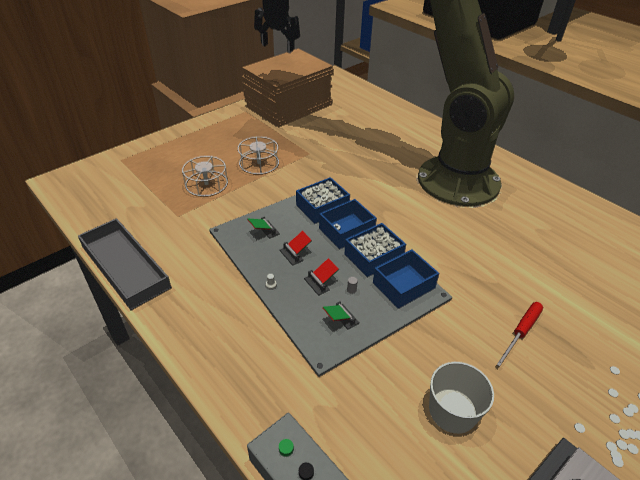

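Top view, bins from left to right:

| Bin pixel | Contents | Tag | Action |
|---|---|---|---|
| (240,278) | empty | green (248,205) | wrong, push toward the bin |
| (283,282) | full | red (289,227) | wrong, push away from the bin |
| (326,287) | two plugs | red | right |
| (370,292) | full | green | right |

The pin is at (265,238) and the plug at (314,188). The scene view agrees.

```bash
cat >h.py <<'E'
import numpy as np
from station import ctrl, get_state, vision, ticket, models
def toworld(n,uv,z):
    c=vision.camera_info(n);o=-c['R'].T@c['t'];r=c['R'].T@np.linalg.inv(c['mtx'])@np.array([uv[0],uv[1],1.])
    return o+r*(z-o[2])/r[2]
def cloud(n,d):
    c=vision.camera_info(n);v,u=np.mgrid[:480,:640];m=c['mtx']
    P=np.stack([(u-m[0,2])/m[0,0]*d,(v-m[1,2])/m[1,1]*d,d],-1)
    return (P-c['t'])@c['R']
E
python3 - <<'E'
from h import *
import cv2
np.set_printoptions(precision=4,suppress=True)
for n in('top','scene'):
    p,d=vision.grab_frame(n);C=cloud(n,d)
    for t in('tag_full_a','board','plug','die_pin','bay_full_a','bay_empty_a'):
        for r in models.masks_of(n,t)[:6]:
            m=r['mask']&(d>0);Q=C[m]
            print(n,t,round(r['p'],2),np.round(r['point']),m.sum(),np.median(Q,0) if len(Q) else '',np.percentile(Q[:,2],[5,95]) if len(Q) else '')
            if t=='board' and r['p']>.5:
                print('board rect',cv2.minAreaRect(Q[:,:2].astype(np.float32)))
# tags by colour
    hsv=cv2.cvtColor(p,cv2.COLOR_BGR2HSV);
    col=((hsv[...,1]>150)&((hsv[...,0]<8)|(hsv[...,0]>172)|((hsv[...,0]>45)&(hsv[...,0]<80)))&(C[...,2]>.02)&(C[...,2]<.08)).astype(np.uint8)
    k,l,st,ce=cv2.connectedComponentsWithStats(col)
    for i in range(1,k):
        if st[i,4]>60:
            Q=C[l==i];print('col',n,ce[i],st[i,4],Q.mean(0),Q.min(0),Q.max(0), )
E
```

```text
top tag_full_a 0.87 [377. 220.] 325 [ 0.5768 -0.179   0.0427] [0.0283 0.0564]
top tag_full_a 0.68 [249. 204.] 324 [0.6206 0.1475 0.0432] [0.0286 0.0561]
top tag_full_a 0.62 [289. 223.] 305 [0.5618 0.0462 0.0427] [0.012  0.0553]
top board 0.58 [310. 234.] 18078 [ 0.5532 -0.0084  0.0107] [0.0049 0.0168]
board rect ((0.5236913561820984, -0.004777431488037109), (0.5084793567657471, 0.36649009585380554), 82.38119506835938)
top board 0.18 [131. 215.] 1609 [0.5979 0.4468 0.0231] [-0.0001  0.0796]
top plug 0.49 [315. 190.] 69 [ 0.66   -0.0221  0.0259] [0.0147 0.046 ]
top bay_full_a 0.7 [368. 285.] 2105 [ 0.4074 -0.1627  0.0545] [0.0126 0.0664]
top bay_full_a 0.68 [284. 280.] 1923 [0.4338 0.0574 0.0555] [0.0143 0.0665]
top bay_empty_a 0.97 [327. 281.] 1950 [ 0.4197 -0.0528  0.0167] [0.0095 0.0604]
top bay_empty_a 0.9 [241. 273.] 2093 [0.4525 0.166  0.0175] [0.0102 0.0617]
top bay_empty_a 0.69 [333. 233.] 277 [ 0.5477 -0.0641  0.0425] [0.0294 0.0562]
top bay_empty_a 0.2 [485. 222.] 455 [ 0.5669 -0.4569  0.0554] [0.0017 0.0623]
col top [145.3    104.3714] 70 [0.8834 0.4087 0.0709] [0.8724 0.396
[... 1349 characters left out ...]
 0.23 [315. 199.] 1769 [ 0.4231 -0.1531  0.0554] [0.0157 0.0669]
col scene [258.8333 222.9841] 126 [ 0.5791 -0.1777  0.0457] [ 0.5556 -0.1981  0.0304] [ 0.6    -0.1557  0.0582]
col scene [299.2642 241.883 ] 265 [ 0.546  -0.0619  0.0454] [ 0.5228 -0.0845  0.0309] [ 0.568  -0.0403  0.0582]
col scene [325.3631 270.293 ] 314 [0.5604 0.0469 0.0456] [0.5379 0.0248 0.0324] [0.5835 0.0686 0.0595]
col scene [529.6729 317.3432] 373 [0.3064 0.4147 0.0243] [0.2531 0.3974 0.0201] [0.3546 0.4313 0.0307]
col scene [336.0617 312.207 ] 227 [0.623  0.1499 0.046 ] [0.5987 0.1246 0.0263] [0.6468 0.1717 0.0575]
col scene [285.4973 447.    ] 185 [0.8855 0.312  0.0718] [0.8733 0.2995 0.0632] [0.8964 0.323  0.0761]
```

Both cameras agree. The row axis is rotated about -7.6°, the tags are 109–110 mm apart, tag mid-heights are about 44 mm, and the pin and plug sit in the gaps. Next I push the full bin's red tag outward, then the empty bin's green tag inward.

```bash
cat >>h.py <<'E'
a=np.radians(-7.6);ex=np.array([np.cos(a),np.sin(a)]);ey=np.array([-np.sin(a),np.cos(a)])
q=[0,np.cos(a/2),np.sin(a/2),0]
S0=.5733
def P(s,t,z): return [*(ex*(S0+s)+ey*t),z]
A,B=.2293,.1196
E
python3 - <<'E'
from h import *
import cv2
for pt in(P(-.068,B,.2),P(-.068,B,.042),P(.006,B,.042),P(.08,A,.15),P(.08,A,.042)): print(pt,ctrl.ik(pt,q))
ctrl.close_gripper()
ctrl.movep(P(-.068,B,.22),q); s=get_state();print(s['time'],s['tcp_pos'],s['eef_rot'],s['width'])
p,d=vision.grab_frame('scene');cv2.imwrite('pics/s1.png',p)
E
```

```text
[np.float64(0.5166790767638559), np.float64(0.0517202246171604), 0.2] [ 0.32050266  0.42839372 -0.67755647  1.82026728  0.31412713  1.0024838
 -2.18787195]
[np.float64(0.5166790767638559), np.float64(0.0517202246171604), 0.042] [ 0.05563333  0.59530082 -0.304255    2.00328136  0.30830916  0.58669846
 -2.16140662]
[np.float64(0.5900290267424699), np.float64(0.04193325173813335), 0.042] [ 0.07052123  0.67121486 -0.29252341  1.81033521  0.28183493  0.70084104
 -2.08230625]
[np.float64(0.6778875027322904), np.float64(0.14088262362470041), 0.15] [ 0.03159261  0.70912811 -0.51052875  1.40888341  0.36186076  1.11701902
 -2.23818916]
[np.float64(0.6778875027322904), np.float64(0.14088262362470041), 0.042] [-0.06064674  0.79581817 -0.32821322  1.51435112  0.30297008  0.88181821
 -2.19417051]
4.1417 [0.51686881 0.05080852 0.21989703] [ 1.79054849e-04  9.97758183e-01 -6.69221445e-02 -4.26058248e-05] 9.497122836497069e-05
```

View pics/s1.png

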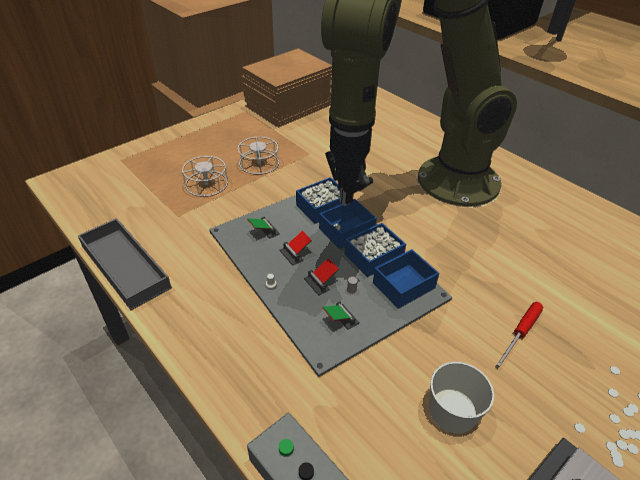

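The shut fingers are above the B gap, around (348,200) at z 0.22, and all the tags are unchanged. Now I descend and push tag B.

```bash
python3 - <<'E'
from h import *
import cv2
f=lambda l:(lambda s:print(l,round(s['time'],2),np.round(s['tcp_pos'],4),np.round(s['contact_force'],1)))(get_state())
ctrl.movel(P(-.068,B,.10));f('mid')
ctrl.movel(P(-.070,B,.042),max_speed=.08);f('down')
ctrl.movel(P(-.03,B,.042),max_speed=.05);f('half')
ctrl.movel(P(.006,B,.042),max_speed=.05);f('end')
ctrl.pause(.4)
p,d=vision.grab_frame('scene');cv2.imwrite('pics/s2.png',p)
E
```

```text
mid 5.14 [0.5172 0.0519 0.1006] [-0.1 -0.1  0.1]
down 6.02 [0.515  0.0522 0.0423] [ 0.1 -0.7  0.1]
half 6.97 [0.554  0.0467 0.0419] [ 0.4 -0.6 -0.3]
end 7.83 [0.5896 0.042  0.0418] [0.2 0.2 0.6]
```

View pics/s2.png

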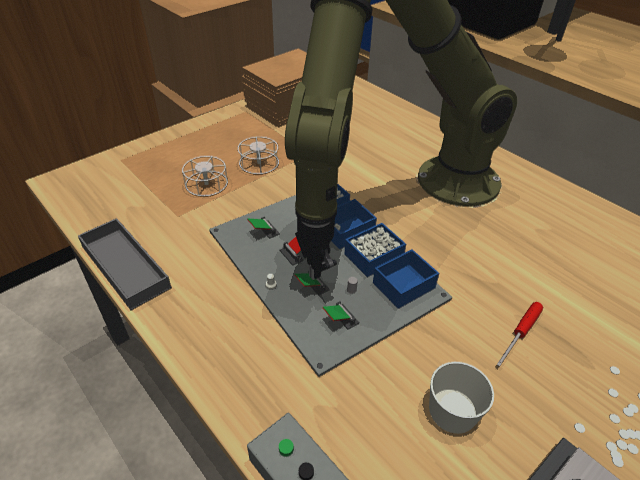

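Tag B now lies green side up at (312,283), and forces stayed under 1 N. Now tag A.

```bash
python3 - <<'E'
from h import *
import cv2
f=lambda l:(lambda s:print(l,round(s['time'],2),np.round(s['tcp_pos'],4),np.round(s['contact_force'],1)))(get_state())
ctrl.movel(P(.0,B,.15));f('up')
ctrl.movel(P(.08,A,.15));f('over')
ctrl.movel(P(.08,A,.042),max_speed=.1);f('down')
ctrl.movel(P(.03,A,.042),max_speed=.05);f('half')
ctrl.movel(P(-.006,A,.042),max_speed=.05);f('end')
ctrl.pause(.4)
ctrl.movel(P(.005,A,.2));f('up')
ctrl.movep(P(-.05,-.35,.3),q);f('away')
for n in('scene','top'):
    p,d=vision.grab_frame(n);cv2.imwrite(f'pics/{n}3.png',p)
E
```

```text
up 9.16 [0.5836 0.0424 0.1492] [-0.9 -0.3  0.2]
over 10.22 [0.6775 0.1401 0.1497] [ 0.2 -0.5  0.2]
down 11.45 [0.6784 0.1411 0.0428] [-0.2 -0.1  1.3]
half 12.6 [0.6286 0.1474 0.0419] [ 0.3 -0.3 -0.4]
end 13.47 [0.5928 0.1522 0.0419] [-1.   0.5  0. ]
up 15.07 [0.603  0.1505 0.199 ] [0.1 0.8 0.5]
away 17.19 [ 0.4733 -0.4148  0.2999] [-0.2  0.9 -0.6]
```

View pics/scene3.png

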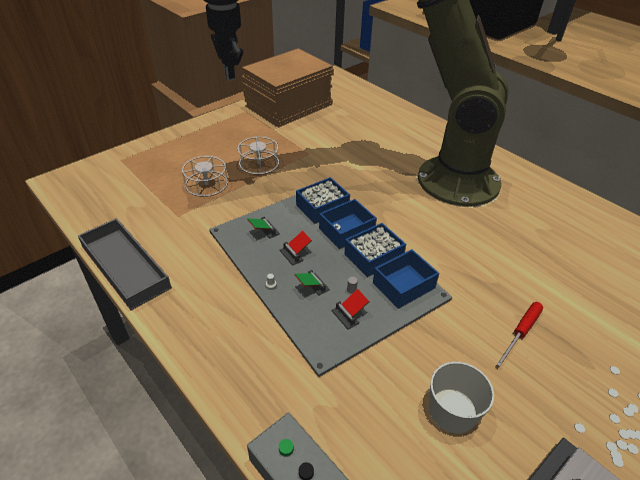

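View pics/top3.png

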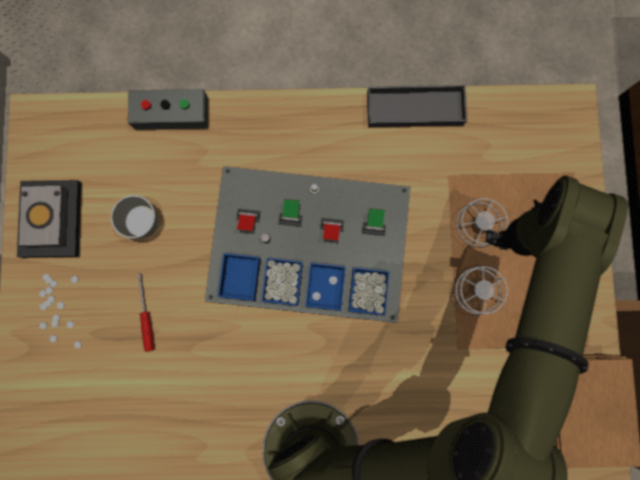

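The top picture shows the tags from left to right as red (247,222), green (291,209), red (331,232) and green (376,219). These match the bins: empty, full, nearly empty, full. The pin (265,238), plug (314,188), reels, tub and driver are at the same pixels as before, and the arm is clear.

```bash
python3 - <<'E'
from h import *
ctrl.pause(.3);ticket.close_job();print(get_state()['time'])
E
```

```text
the job is handed in; nothing more can be done
the job is handed in; nothing more can be done
```

I pushed over the two wrong tags with the shut fingertips and handed the job in at about 17.5 s; the hand-in gives no verdict. The full bin's red tag now lies green, and the empty bin's green tag now lies red.

- **Tags:** The last pictures show, from left to right in the top view, empty red, full green, nearly empty red and full green. All four lie fully over. I judged that by eye, since the joint angles are not reported. The other two tags were not touched.
- **Loose things:** The pin, plug, reels, tub and driver show at the same pixels as at the start.
- **Forces:** The readings I took between moves were about 1 N, and I did not log forces during the moves. The arm ended clear of everything.
- **Detection gaps:** The networks missed the die pin in the top view and labelled one tag as a bay. I used depth and colour from both cameras instead, and those agreed within a few millimetres. No other check failed or disagreed.

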